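# Clear the mounting plate and wedge the brackets home

### The job

Take the scraper block and wipe all the loose chips off the apron of the mounting plate into the blue catch tray at its end. Once they are all in the tray, slide every bracket, nose first, along a tapered dovetail way of its own until it wedges tight, flat on the plate. Finish with the scraper standing back on its rubber mat and nothing else on the bench disturbed.

Things in the scene. Friction and masses are not known exactly. Their poses are not given: they have to be found in the camera images.
- fixture: Fixed steel mounting plate with catch tray; origin on the bench below the apron's middle; x away from the robot to the ways, y along the plate to the tray. Plate 25 mm thick, x -62 to +137 mm, y -140 to +125 mm. A fence (8 mm thick, 10 mm high over the plate) runs along its edge nearest the robot; three ways side by side at its far half.
- apron (a point): Middle of the apron, the plate's flat free top between fence and ways, 25 mm over the bench; axes as the fixture's. It reaches from the fence's inner face at x = -52 mm to the rails' front ends at x = +52 mm, and from y = -140 mm (free edge) to y = +125 mm (free edge over the tray).
- tray (a point): Middle of the inner floor of the blue catch tray fixed to the plate's +y end, 21 mm below the apron; axes as the fixture's. Inside 126 mm along x, and from the plate's edge (y = -40 mm) to the far wall (y = +40 mm); side walls 30 mm, far wall 36 mm over the bench; no wall between apron and tray.
- way2 (a point): Middle way: dovetail channel, floor level with the apron, between rails 11 to 16 mm high that lean in by 20 degrees and converge along x, 6 degrees a side. Mouth (53 mm wide) 25 mm before this point, end 50 mm past it; open above and at both ends. Point on floor and centre line, under a bracket's centre when its flanks just meet both rails; x is the way in.
- way1 (a point): As way2, the way at the -y end. No way has an end stop: a bracket stops by wedging and stays by friction. It must lie on the floor as it wedges (held 1 mm high it jams some 4 mm short): let go of it and push it home from behind at the lug with 12 to 20 N. Metal on metal slides with friction 0.3; held while pressed on the floor it drags and sticks.
- way3 (a point): As way2, the way at the +y (tray) end. Any bracket fits any way.
- scraper_c (a point): Scraper block, wood with a rubber sole, 0.18 kg; point at its centre, half-way up (34 mm over the sole). Sole and body 90 mm long (x) by 44 mm thick (y), 24 mm tall; on it a grip 45 mm long (x) by 26 mm thick (y), up to 68 mm over the sole; z up. Stands on the mat at the start; its long way spans the apron from fence to rails with 7 mm to spare at each end.
- mat: Black rubber mat fixed on the bench to the left (+y) beyond the tray, 160 x 130 mm (x, y), 3 mm thick; origin at the centre of its underside.
- chip1_c (a point): Chip, aluminium offcut 17 x 13 mm, 10 mm tall, about 12 g, loose on the apron at the start; point at its centre. It may be absent.
- chip2_c (a point): Chip, round brass slug 15 mm across, 10 mm tall, about 12 g, loose on the apron at the start; point at its centre. It may be absent.
- chip3_c (a point): Chip, aluminium offcut 15 x 13 mm, 10 mm tall, about 12 g, loose on the apron at the start; point at its centre. It may be absent.
- chip4_c (a point): Chip, round brass slug 15 mm across, 10 mm tall, about 12 g, loose on the apron at the start; point at its centre. It may be absent.
- chip5_c (a point): Chip, aluminium offcut 13 x 13 mm, 10 mm tall, about 12 g, loose on the apron at the start; point at its centre. It may be absent.
- bracket2_c (a point): Wedge-foot bracket like that of bracket1_c; point at its centre, 31 mm over its underside, x to its nose, z up. Starts on the bench right of the plate. It may be absent.
- bracket3_c (a point): Wedge-foot bracket like that of bracket1_c; point at its centre, 31 mm over its underside, x to its nose, z up. Starts on the bench right of the plate. It may be absent.
- bracket1_c (a point): Aluminium bracket, 0.35 kg, 62 mm tall; point at its centre, half-way up; x along the foot to its narrow end (nose), z up. Dovetail foot 70 mm long, 16 mm tall, underside 55 mm wide at the tail, 40 at the nose. Mid-length stands a lug 20 mm thick (x), 34 mm wide (y), up to the top: grip and push here. Starts on the bench right (-y) of the plate, nose roughly away from the robot. May be absent.
- jar: Bystander: jar, 56 mm across, 80 mm tall, beyond the plate; origin under its centre.
- tape: Bystander: roll of tape lying flat, 90 mm across, 40 mm tall; origin under its centre.
- carton: Bystander: cardboard carton 60 x 110 x 60 mm (x, y, z); origin under its centre.
Things that resemble listed ones, but are neither listed nor needed, are in the scene too. What is shaped like the part that bears scraper_c but orange is not meant. Leave any orange look-alike of the part that bears bracket2_c alone.

How it is judged (in metres and radians):
On the way, in this order (a step that is already met when the one before it is completed fails the run):
1. the scraper is on the apron (x of scraper_c in the frame of apron between -0.04 and 0.04 m and y of scraper_c in the frame of apron between -0.15 and 0.15 m and z of scraper_c in the frame of apron between 0.02 and 0.045 m), for 0.1 s.
2. all chips lie in the catch tray while no bracket is on the plate yet (x of chip1_c in the frame of tray between -0.066 and 0.066 m and y of chip1_c in the frame of tray between -0.045 and 0.047 m and z of chip1_c in the frame of tray between -0.01 and 0.022 m and x of chip2_c in the frame of tray between -0.066 and 0.066 m and y of chip2_c in the frame of tray between -0.045 and 0.047 m and z of chip2_c in the frame of tray between -0.01 and 0.022 m and x of chip3_c in the frame of tray between -0.066 and 0.066 m and y of chip3_c in the frame of tray between -0.045 and 0.047 m and z of chip3_c in the frame of tray between -0.01 and 0.022 m and x of chip4_c in the frame of tray between -0.066 and 0.066 m and y of chip4_c in the frame of tray between -0.045 and 0.047 m and z of chip4_c in the frame of tray between -0.01 and 0.022 m and x of chip5_c in the frame of tray between -0.066 and 0.066 m and y of chip5_c in the frame of tray between -0.045 and 0.047 m and z of chip5_c in the frame of tray between -0.01 and 0.022 m and not (x of bracket1_c in the frame of apron between -0.06 and 0.14 m and y of bracket1_c in the frame of apron between -0.14 and 0.125 m and z of bracket1_c in the frame of apron between 0 and 0.09 m) and not (x of bracket2_c in the frame of apron between -0.06 and 0.14 m and y of bracket2_c in the frame of apron between -0.14 and 0.125 m and z of bracket2_c in the frame of apron between 0 and 0.09 m) and not (x of bracket3_c in the frame of apron between -0.06 and 0.14 m and y of bracket3_c in the frame of apron between -0.14 and 0.125 m and z of bracket3_c in the frame of apron between 0 and 0.09 m)), for 0.2 s.
At the end, for the whole second after the job is handed in: Chips in the tray, below the apron; each bracket in a way, at most 3 mm short of full flank contact, within 3 mm of the centre line and 0.05 rad, foot on the floor, level; scraper upright (0.15 rad), its centre over the mat (x of chip1_c in the frame of tray between -0.066 and 0.066 m and y of chip1_c in the frame of tray between -0.045 and 0.047 m and z of chip1_c in the frame of tray between -0.01 and 0.022 m and x of chip2_c in the frame of tray between -0.066 and 0.066 m and y of chip2_c in the frame of tray between -0.045 and 0.047 m and z of chip2_c in the frame of tray between -0.01 and 0.022 m and x of chip3_c in the frame of tray between -0.066 and 0.066 m and y of chip3_c in the frame of tray between -0.045 and 0.047 m and z of chip3_c in the frame of tray between -0.01 and 0.022 m and x of chip4_c in the frame of tray between -0.066 and 0.066 m and y of chip4_c in the frame of tray between -0.045 and 0.047 m and z of chip4_c in the frame of tray between -0.01 and 0.022 m and x of chip5_c in the frame of tray between -0.066 and 0.066 m and y of chip5_c in the frame of tray between -0.045 and 0.047 m and z of chip5_c in the frame of tray between -0.01 and 0.022 m and ((x of bracket1_c in the frame of way1 between -0.003 and 0.015 m and y of bracket1_c in the frame of way1 between -0.003 and 0.003 m and z of bracket1_c in the frame of way1 between 0.028 and 0.0335 m and angle between the x axis of bracket1_c and the x axis of way1, either way round below 0.05 rad and angle between bracket1_c's own z axis and vertical below 0.05 rad) or (x of bracket1_c in the frame of way2 between -0.003 and 0.015 m and y of bracket1_c in the frame of way2 between -0.003 and 0.003 m and z of bracket1_c in the frame of way2 between 0.028 and 0.0335 m and angle between the x axis of bracket1_c and the x axis of way2, either way round below 0.05 rad and angle between bracket1_c's own z axis and vertical below 0.05 rad) or (x of bracket1_c in the frame of way3 between -0.003 and 0.015 m and y of bracket1_c in the frame of way3 between -0.003 and 0.003 m and z of bracket1_c in the frame of way3 between 0.028 and 0.0335 m and angle between the x axis of bracket1_c and the x axis of way3, either way round below 0.05 rad and angle between bracket1_c's own z axis and vertical below 0.05 rad)) and ((x of bracket2_c in the frame of way1 between -0.003 and 0.015 m and y of bracket2_c in the frame of way1 between -0.003 and 0.003 m and z of bracket2_c in the frame of way1 between 0.028 and 0.0335 m and angle between the x axis of bracket2_c and the x axis of way1, either way round below 0.05 rad and angle between bracket2_c's own z axis and vertical below 0.05 rad) or (x of bracket2_c in the frame of way2 between -0.003 and 0.015 m and y of bracket2_c in the frame of way2 between -0.003 and 0.003 m and z of bracket2_c in the frame of way2 between 0.028 and 0.0335 m and angle between the x axis of bracket2_c and the x axis of way2, either way round below 0.05 rad and angle between bracket2_c's own z axis and vertical below 0.05 rad) or (x of bracket2_c in the frame of way3 between -0.003 and 0.015 m and y of bracket2_c in the frame of way3 between -0.003 and 0.003 m and z of bracket2_c in the frame of way3 between 0.028 and 0.0335 m and angle between the x axis of bracket2_c and the x axis of way3, either way round below 0.05 rad and angle between bracket2_c's own z axis and vertical below 0.05 rad)) and ((x of bracket3_c in the frame of way1 between -0.003 and 0.015 m and y of bracket3_c in the frame of way1 between -0.003 and 0.003 m and z of bracket3_c in the frame of way1 between 0.028 and 0.0335 m and angle between the x axis of bracket3_c and the x axis of way1, either way round below 0.05 rad and angle between bracket3_c's own z axis and vertical below 0.05 rad) or (x of bracket3_c in the frame of way2 between -0.003 and 0.015 m and y of bracket3_c in the frame of way2 between -0.003 and 0.003 m and z of bracket3_c in the frame of way2 between 0.028 and 0.0335 m and angle between the x axis of bracket3_c and the x axis of way2, either way round below 0.05 rad and angle between bracket3_c's own z axis and vertical below 0.05 rad) or (x of bracket3_c in the frame of way3 between -0.003 and 0.015 m and y of bracket3_c in the frame of way3 between -0.003 and 0.003 m and z of bracket3_c in the frame of way3 between 0.028 and 0.0335 m and angle between the x axis of bracket3_c and the x axis of way3, either way round below 0.05 rad and angle between bracket3_c's own z axis and vertical below 0.05 rad)) and x of scraper_c in the frame of mat between -0.08 and 0.08 m and y of scraper_c in the frame of mat between -0.065 and 0.065 m and z of scraper_c in the frame of mat between 0.03 and 0.042 m and angle between scraper_c's own z axis and vertical below 0.15 rad); the robot touches nothing.
It fails at once if a bystander is moved more than 3 cm or tipped (distance of any of jar, tape, carton from where it was at the start of the episode above 0.03 m or angle between any of jar, tape, carton's own z axis and vertical above 0.5 rad).
Of bracket1, bracket2, bracket3 only 2 to 3 are there at a start; the rules pass over those that are not, and their reading is None.
Of chip1, chip2, chip3, chip4, chip5 only 3 to 5 are there at a start; the rules pass over those that are not, and their reading is None.
At some moment in a run one of scraper, bracket1, bracket2, bracket3 may be knocked a few centimetres aside while the robot is not near it.
Once in a run the grip may slacken for a moment while it holds something.
It also fails if it takes over 208 s, if anything falls off the work surface, if the arm or the gripper's body presses on something with over 40 N, if the wrist force passes 120 N, or if a joint passes its speed limit or range.

### The arm

A 7-joint arm with a two-finger parallel gripper is mounted at the origin on the work surface. World frame = base frame: x ahead of the robot, y to its left, z up, the work surface at z = 0. Lengths are in mm, angles in rad, forces in N, time in s.
With the tool pointing down it reaches from about 400 to 900 mm from the base axis. Payload 5.6 kg.
Tool frame: the origin (TCP) lies between the finger pads; the fingertips stand 11 mm ahead of it and the grasp point (between the pads) lies 8 mm behind it; z points along the fingers, y is the line along which they close (so a half turn about z gives the same grasp; the last joint's range is limited). The gripper opens to 92 mm and grips with 3 to 60 N. Pads are 20 mm wide; open, the fingers measure 128 mm over their backs; the gripper's body (75 mm by 189 mm) begins 69 mm behind the grasp point.
Start: joints at [-1.344, 0.468, -0.012, 1.603, 0.006, 1.071, -0.056], TCP at [173.291, 626.481, 225.592] pointing down, gripper open.
Joint ranges: [-2.53, 2.53], [-0.31, 2.02], [-1.57, 1.55], [0.28, 2.44], [-1.29, 4.43], [0.15, 1.84], [-2.92, 2.92]. Speed limits (rad/s): [2.57, 2.57, 3.14, 3.14, 3.14, 3.14, 3.14].

### API

Orientations are given as [roll, pitch, yaw] about the fixed x, y, z axes, in that order (R = Rz(yaw) Ry(pitch) Rx(roll)).
In Python, from plant import * gives the robot as it stands. The module is installed in compiled form; this text tells all that it offers. Calls block until the motion is done:
- move_ptp(position, orientation): joint-space move of the TCP to a pose.
- line_to(position, max_speed=150, attitude=None, max_force=None): straight line of the TCP; attitude=None keeps the orientation; max_speed is the mean speed in mm/s. With max_force (N) it stops when the force on the tool has changed by that much, and returns True; else False.
- move_joints(angles): joint-space move.
- gripper_open() and close(newtons=None): open the fingers fully, or close them until they stop; newtons is the grip in N (None keeps the last).
- pause(seconds).
- inverse_kinematics(position, orientation): joint angles nearest the present ones, or None.
- sense(): the state.
- grab_frame(name): name is "scene" or "side" or "wrist"; returns a dict with "frame" (480x640x3 uint8, red, green, blue), "vfov" (degrees; the focal length in pixels is half the picture's height over the tangent of half this angle, whatever the lens; pixels are square), "cx", "cy" (the principal point, pixels), "pose" (4x4, takes a point from camera to world coordinates). Camera axes: x right, y down, z forward; pixel columns grow to the right and rows downward; lengths in mm; the calibration is good to about 2 mm. A picture is of the moment at which its call begins. There is no depth.
A pose or a line that the arm cannot do raises IKError and nothing moves.
- hand_in(): hands the job in; it is judged then, once.
Trained networks look in a picture, given as the dict that the camera call returned (one of the last four; its "shot" number tells which), for a name from the list of things; names that differ only in an ending like _2 or _b are one class to them, and where a whole thing is asked for, a point or a joint stands for the part that bears it (a point fixed in the world has none). Each returns a list of dicts, best first, with "p" (0 to 1); they miss things now and then, are a little off and sometimes report something else, mostly with a low value. They report only what shows in the picture. A call takes as long as a camera call. They do not tell look-alikes from the thing itself.
- find_in(query, picture): "box" ([left, top, right, bottom] in pixels, round what is visible of it).
- trace(query, picture): "region" (480x640 bool, what is visible of it) and "box" ([left, top, right, bottom] in pixels, round what is visible of it).
The state is a dict: "time": time; "joint_positions": joint angles; "qd": joint speeds; "effort": joint torques, N m; "tool_pos": TCP position; "tcp_rot": TCP orientation; "ft_force": force on the tool from outside, world axes, zero at the start; "ft_torque": the same for the moment, N m; "grip_width": opening from 0.0 (shut) to 1.0 (fully open); "grip_force": force on a finger pad.
Only numpy, scipy, OpenCV 4.12 (cv2) and the standard library are available. Lean on these libraries where they do the work, as an engineer would, in place of code of your own. Each camera call takes 0.05 s, during which the arm holds its last target. There are 200 camera calls.

## Working session

There is one attempt and no reset: what is moved stays moved. The work goes in short steps, each a Python script; the robot and the scene stay as the last script left them, time stands still between calls to the robot, and variables do not carry over. Pictures are saved under pics/ and viewed, at most 14 in all, crops included, and the job is handed in when it is done.

```bash
mkdir -p pics
cat > h.py <<'E'
from plant import *
import numpy as np, cv2
def snap(n,f=None):
    d=grab_frame(n)
    if f: cv2.imwrite('pics/'+f+'.png',d['frame'][:,:,::-1])
    return d
def foc(d): return 240/np.tan(np.radians(d['vfov'])/2)
def proj(d,P):
    P=np.atleast_2d(P).astype(float); T=np.linalg.inv(d['pose'])
    c=P@T[:3,:3].T+T[:3,3]; return np.c_[d['cx']+foc(d)*c[:,0]/c[:,2], d['cy']+foc(d)*c[:,1]/c[:,2]]
def onz(d,uv,z):
    uv=np.atleast_2d(uv).astype(float); f=foc(d)
    r=np.c_[(uv[:,0]-d['cx'])/f,(uv[:,1]-d['cy'])/f,np.ones(len(uv))]@d['pose'][:3,:3].T
    o=d['pose'][:3,3]; return o+r*((z-o[2])/r[:,2])[:,None]
E
python3 - <<'E'
from h import *
np.set_printoptions(precision=1,suppress=True)
for n in ['scene','side','wrist']:
    d=snap(n,n+'0'); print(n,d['vfov'],d['cx'],d['cy'],d['pose'].tolist(), [k for k in d])
    for q in ['fixture','scraper_c','chip1_c','bracket1_c','mat','jar','tape','carton']:
        print(q,[(np.round(x['box']).astype(int).tolist(),round(x['p'],2)) for x in find_in(q,d)])
print(sense())
E
```

```text
scene 51.45014414143836 323.42575070833965 244.74988457256114 [[0.5826587871755552, 0.5704537760907189, -0.5788706479611408, 1161.6501948056994], [0.8126076433446994, -0.3972407682874395, 0.42646053743362805, -492.2548776493404], [0.013325002997559144, -0.7188756925604348, -0.6950109228932091, 830.6453763485114], [0.0, 0.0, 0.0, 1.0]] ['frame', 'vfov', 'cx', 'cy', 'pose', 'shot']
fixture [([266, 192, 420, 315], 0.9)]
scraper_c [([365, 150, 402, 183], 0.84), ([422, 182, 465, 220], 0.65)]
chip1_c [([309, 246, 318, 260], 0.55), ([265, 191, 416, 313], 0.3)]
bracket1_c [([236, 304, 269, 344], 0.85), ([403, 183, 482, 235], 0.58)]
mat [([404, 183, 481, 236], 0.7)]
jar [([314, 318, 346, 367], 0.95)]
tape [([437, 233, 479, 271], 0.98)]
carton []
side 57.39821403556911 320.15227535112393 235.89953504012388 [[-0.7775622879801347, -0.3566997809743928, 0.517843754972403, 104.98114003830246], [-0.6287988101482725, 0.44499606227254557, -0.6376445411967746, 540.1362270423652], [-0.002990763650741589, -0.8214278853403679, -0.5703045541796388, 547.2423514900469], [0.0, 0.0, 0.0, 1.0]] ['frame', 'vfov'
[... 655 characters left out ...]
73495, 646.1998949023626], [0.00043310221959431283, 0.27278238926244563, -0.9620756625810339, 385.45278219699793], [0.0, 0.0, 0.0, 1.0]] ['frame', 'vfov', 'cx', 'cy', 'pose', 'shot']
fixture []
scraper_c []
chip1_c []
bracket1_c []
mat [([196, 447, 220, 455], 0.66)]
jar []
tape []
carton []
{'time': 1.35, 'joint_positions': array([-1.3,  0.5, -0. ,  1.6,  0. ,  1.1, -0.1]), 'qd': array([ 0.,  0., -0., -0., -0.,  0.,  0.]), 'effort': array([  0. , -52. ,  -0. , -24.4,  -0.1,   0. ,   0. ]), 'tool_pos': array([173.3, 626.5, 225.6]), 'tcp_rot': array([3.1, 0. , 2.9]), 'ft_force': array([ 0.6,  0.1, -1.2]), 'ft_torque': array([-0., -0., -0.]), 'grip_force': 0.0, 'grip_width': 1.0060066248746373}
```

View pics/scene0.png

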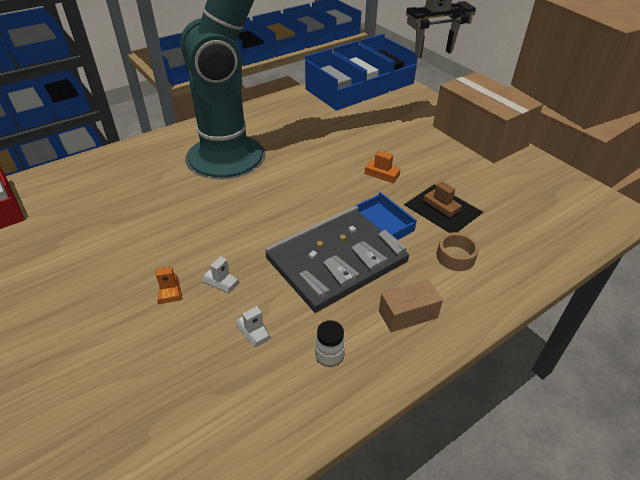

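View pics/side0.png

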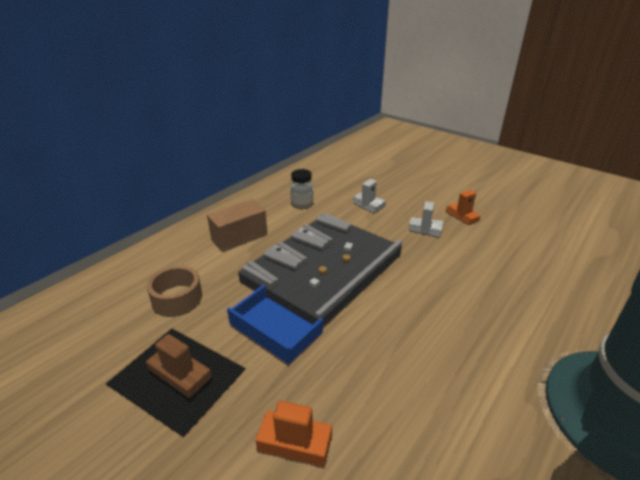

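Scene: the real scraper is brown on the black mat (444,200), and the orange look-alike is at (383,166). There are two grey brackets at (220,275) and (253,325), with an orange one at (168,285). Four chips lie at (313,254), (320,243), (343,237) and (352,229). I'll take close wrist views next.

Run:
```python
from h import *
np.set_printoptions(precision=1,suppress=True)
d=grab_frame('scene')
c=onz(d,[(266,254),(318,303),(408,255),(355,208)],25); print('plate',c)
print('mat',onz(d,[(443,207)],3),'br',onz(d,[(220,280),(253,330),(168,292)],10),'jar tape carton',onz(d,[(330,350),(457,255),(410,310)],15))
m=c.mean(0); 
s=sense(); T=np.array(s['tool_pos']); 
print(s['tcp_rot'])
for i,(p,yaw) in enumerate([((m[0],m[1],300),0),((m[0],m[1]-0,300),np.pi/2)]):
    for y in (yaw,yaw+np.pi,yaw-np.pi,):
        print(y,inverse_kinematics(p,[np.pi,0,y]))
```

```text
plate [[ 440.5 -123.    25. ]
 [ 625.6 -108.5   25. ]
 [ 628.5  141.1   25. ]
 [ 427.8  145.2   25. ]]
mat [[535.4 354.    3. ]] br [[ 438.7 -240.5   10. ]
 [ 597.5 -248.5   10. ]
 [ 406.  -347.6   10. ]] jar tape carton [[ 727.5 -152.    15. ]
 [ 687.1  242.5   15. ]
 [ 744.    42.3   15. ]]
[3.1 0.  2.9]
0 [-0.9  0.2  0.9  1.9 -0.2  1.1 -1.4]
3.141592653589793 [-0.6  0.2  0.6  1.8 -0.1  1.1  1.6]
-3.141592653589793 [-0.6  0.2  0.6  1.8 -0.1  1.1  1.6]
1.5707963267948966 [-0.7  0.2  0.7  1.8 -0.1  1.1  0.1]
4.71238898038469 [ 0.9  0.5 -1.3  1.8  0.5  1.3  2.6]
-1.5707963267948966 [ 0.9  0.5 -1.3  1.8  0.5  1.3  2.6]
```

Run:
```python
from h import *
np.set_printoptions(precision=2,suppress=True)
move_joints([0,0.468,0,1.603,0,1.071,0])
s=sense();print(s['tool_pos'],s['tcp_rot'])
for i,(p) in enumerate([(530,10,230),(530,-60,230),(500,-240,230),(540,330,230)]):
    y=s['tcp_rot'][2]
    print(inverse_kinematics(p,[np.pi,0,y]))
    move_ptp(p,[np.pi,0,y])
    d=snap('wrist','w%d'%i); np.save('w%d.npy'%i,d,allow_pickle=True); print(d['pose'][:3,3],d['pose'][:3,2])
    for q in ['fixture','scraper_c','chip1_c','bracket1_c','mat']:
        print(q,[(np.round(x['box']).astype(int).tolist(),round(x['p'],2)) for x in find_in(q,d)])
```

```text
[649.36 -32.05 225.17] [-3.14 -0.    1.57]
[-0.06  0.26 -0.03  1.89  0.01  0.99 -0.09]
[528.32  86.66 390.59] [ 0.   -0.27 -0.96]
fixture [([198, 1, 414, 331], 0.95)]
scraper_c []
chip1_c [([286, 258, 303, 275], 0.59)]
bracket1_c [([339, 405, 392, 446], 0.57)]
mat []
[ 0.04  0.27  0.01  1.89 -0.    0.99  0.06]
[528.82  14.37 389.57] [ 0.   -0.27 -0.96]
fixture [([200, 0, 422, 274], 0.97)]
scraper_c []
chip1_c [([270, 61, 283, 80], 0.74), ([284, 192, 305, 210], 0.66)]
bracket1_c [([341, 339, 398, 366], 0.71), ([213, 328, 274, 368], 0.19)]
mat []
[ 0.3   0.3   0.11  1.84 -0.04  1.    0.42]
[ 498.88 -162.25  389.85] [ 0.   -0.27 -0.96]
fixture [([237, 0, 458, 108], 0.74)]
scraper_c []
chip1_c [([314, 0, 335, 22], 0.62), ([242, 0, 457, 105], 0.57)]
bracket1_c [([370, 199, 435, 249], 0.72), ([239, 4, 455, 104], 0.61)]
mat []
[-0.44  0.45 -0.21  1.63  0.11  1.07 -0.68]
[539.38 404.68 389.76] [ 0.   -0.27 -0.96]
fixture [([218, 288, 387, 457], 0.77)]
scraper_c [([78, 191, 180, 262], 0.8), ([426, 404, 477, 447], 0.26)]
chip1_c []
bracket1_c []
mat [([235, 126, 389, 259], 0.67)]
```

Run:
```python
import cv2,numpy as np
a=[cv2.imread(f'pics/w{i}.png') for i in range(4)]
A=cv2.resize(a[1][0:480,170:450],None,fx=1.25,fy=1.25)
B=cv2.resize(a[0][0:480,170:450],None,fx=1.25,fy=1.25)
cv2.imwrite('pics/m1.png',np.hstack([B,A]))
A=cv2.resize(a[2],(400,300)); B=cv2.resize(a[3],(400,300)); cv2.imwrite('pics/m2.png',np.hstack([A,B]))
```

```text
(no output)
```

View pics/m1.png

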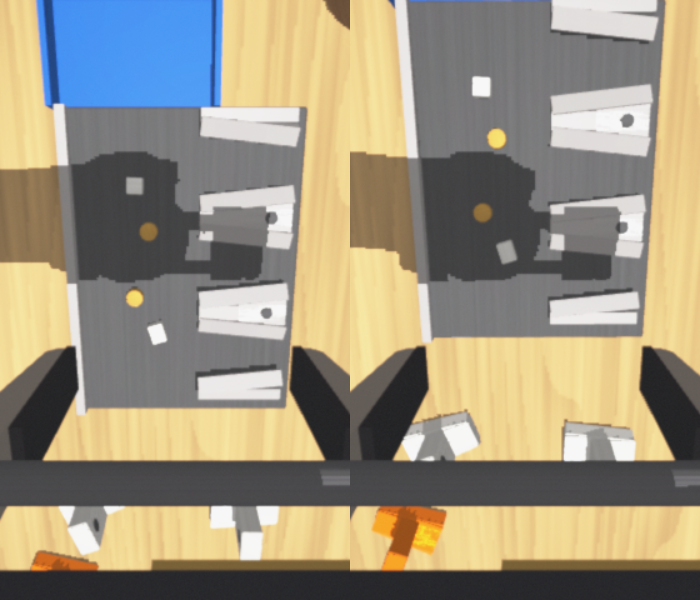

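View pics/m2.png

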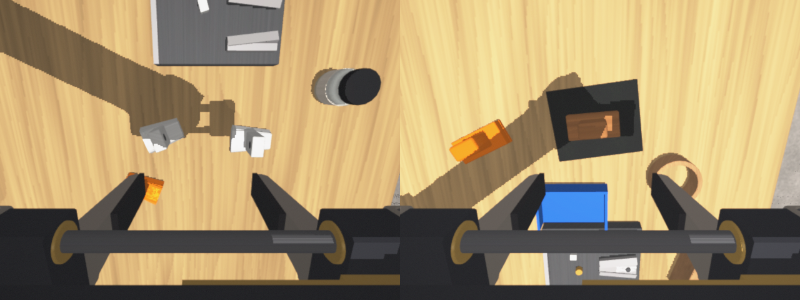

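```bash
cat >> h.py <<'E'
def ortho(d,x0,x1,y0,y1,z,s):
    X,Y=np.meshgrid(np.arange(x0,x1,1/s),np.arange(y1,y0,-1/s),indexing='ij')  # rows: x, cols: y descending
    uv=proj(d,np.c_[X.ravel(),Y.ravel(),np.full(X.size,z)]).astype(np.float32)
    return cv2.remap(d['frame'],uv[:,0].reshape(X.shape),uv[:,1].reshape(X.shape),cv2.INTER_LINEAR)
E
python3 - <<'E'
from h import *
d=np.load('w0.npy',allow_pickle=True).item()
o=ortho(d,415,645,-140,170,25,2.5)
for v in range(420,645,20): cv2.putText(o,str(v),(0,int((v-415)*2.5)+4),0,.35,(255,0,0)); cv2.line(o,(22,int((v-415)*2.5)),(28,int((v-415)*2.5)),(255,0,0))
for v in range(-140,170,20): cv2.putText(o,str(v),(int((170-v)*2.5)-8,570),0,.35,(255,0,0)); cv2.line(o,(int((170-v)*2.5),550),(int((170-v)*2.5),558),(255,0,0))
cv2.imwrite('pics/o0.png',o[:,:,::-1])
E
```

```text
(no output)
```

View pics/o0.png

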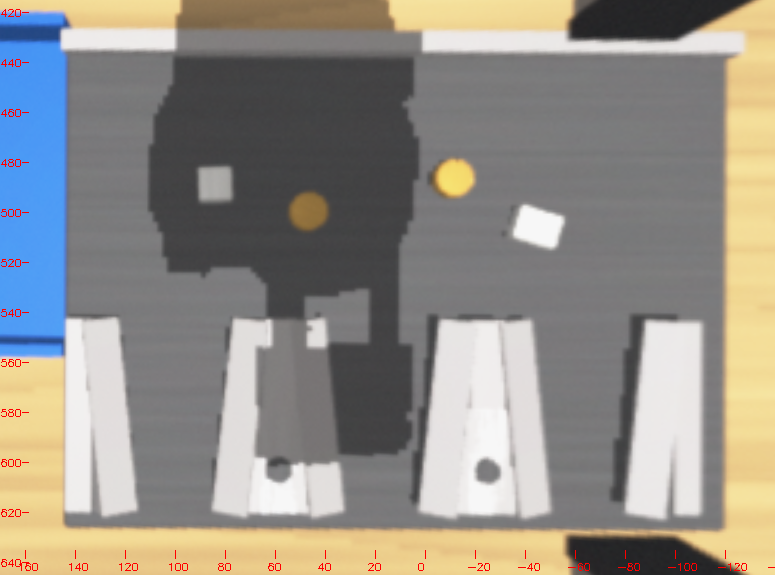

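Orthophoto: the plate is almost square to the world frame, with its origin near (489, 20). The four chips are at y 84, 46, -13 and -47, and the ways are at y of about 100, 20 and -60. Now I'll take second views for the scraper and brackets.

Run:
```python
from h import *
np.set_printoptions(precision=1,suppress=True)
D={}
for n,p in [('s',(540,285,230)),('s2',(500,245,230)),('a',(500,-310,230)),('a2',(540,-270,230)),('f2',(560,-70,230))]:
    try: move_ptp(p,[np.pi,0,np.pi/2])
    except IKError as e: print(n,'IK',e); continue
    D[n]=grab_frame('wrist'); np.save(n+'.npy',D[n],allow_pickle=True); cv2.imwrite('pics/raw_%s.png'%n,D[n]['frame'][:,:,::-1])
def panel(d,c,z,t):
    o=ortho(d,c[0]-65,c[0]+65,c[1]-65,c[1]+65,z,2).copy()
    for k in range(-60,61,20):
        q=130+2*k; cv2.line(o,(0,q),(6,q),(255,0,0)); cv2.line(o,(q,0),(q,6),(255,0,0))
    cv2.putText(o,t,(5,255),0,.45,(255,0,0)); return o
C={'s':(535,354),'A':(439,-240),'B':(597,-248)}
top=[panel(D['s'],C['s'],71,'s z71 535,354'),panel(D['a'],C['A'],62,'A z62 439,-240'),panel(D['a'],C['B'],62,'B z62 597,-248')]
bot=[panel(D['s2'],C['s'],71,'s2'),panel(D['a2'],C['A'],62,'a2'),panel(D['a2'],C['B'],62,'a2')]
cv2.imwrite('pics/o1.png',np.vstack([np.hstack(top),np.hstack(bot)])[:,:,::-1])
```

```text
(no output)
```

View pics/o1.png

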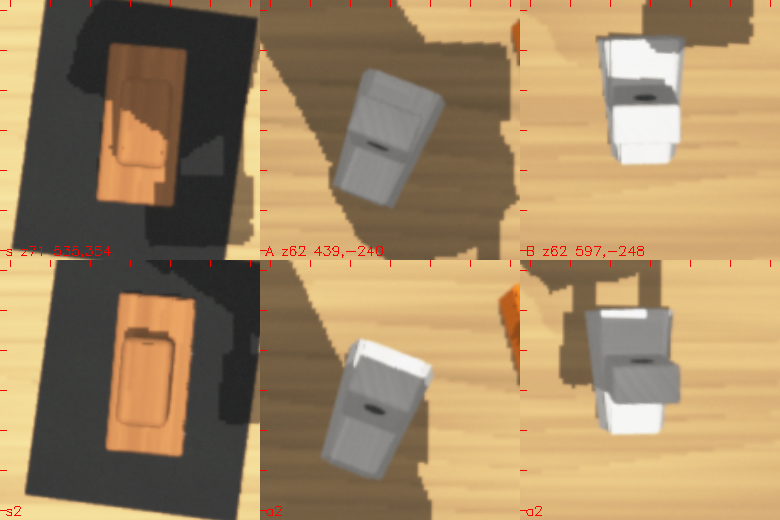

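Scraper (brown, in the middle of the mat; both views agree at z 71): grip centre (531, 346.5), yaw about 0.077. I'll grasp it now and bring it to the free end of the apron.

Run:
```python
from h import *
np.set_printoptions(precision=2,suppress=True)
gripper_open()
x,y,w=531,346.5,0.077
move_ptp((x,y,140),[np.pi,0,w]); print(sense()['joint_positions'])
print(line_to((x,y,44),80,max_force=10)); s=sense(); print(s['tool_pos'],s['ft_force'])
close(40); s=sense(); print(s['grip_width'],s['grip_force'],s['tool_pos'])
line_to((x,y,150),100); s=sense(); print(s['grip_width'],s['grip_force'],s['ft_force'],s['time'])
move_ptp((489.5,-88,150),[np.pi,0,0.003]); s=sense(); print(s['grip_width'],s['tool_pos'],s['joint_positions'])
d=snap('side','side1'); d=snap('wrist','w10')
```

```text
[-0.72  0.53  0.13  1.72 -0.08  0.89 -2.06]
False
[531.4  346.74  44.62] [0.14 0.52 0.19]
0.2777815792591728 39.99342978000641 [531.02 346.69  44.01]
0.27997755635402505 39.99303638935089 [ 0.71  0.66 -1.77] 18.9083
0.27972995786014676 [490.13 -86.75 150.02] [-0.15  0.32  0.3   2.05 -0.13  0.79 -1.33]
```

```bash
python3 - <<'E'
from h import *
np.set_printoptions(precision=2,suppress=True)
line_to((489.5,-88,75),80)
t=line_to((489.5,-88,63),15,max_force=6); s=sense(); z=s['tool_pos'][2]; print(t,s['tool_pos'],s['ft_force'])
line_to((489.5,-88,z+1.2),30); pause(.3); print(sense()['tool_pos'])
E
python3 - <<'E'
from h import *
d=grab_frame('side'); o=d['frame'][190:370,220:410]; cv2.imwrite('pics/side2.png',cv2.resize(o,None,fx=4,fy=3.3)[:,:,::-1])
E
```

```text
True [489.59 -87.94  65.94] [0.37 0.29 4.27]
[489.34 -88.    67.  ]
```

View pics/side2.png

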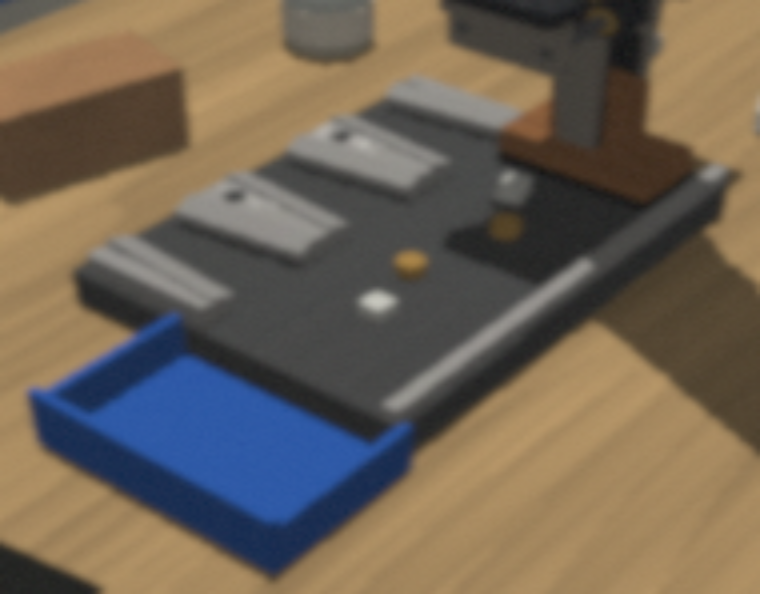

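The scraper stands at the free end behind all four chips, clear of the fence and rails. Sweeping now.

Run:
```python
from h import *
np.set_printoptions(precision=2,suppress=True)
for y in (0,80,120,142):
    t=line_to((489.5,y,67),60 if y<100 else 40,max_force=20); s=sense(); print(t,s['tool_pos'],s['ft_force'],s['grip_width'])
pause(.5); cv2.imwrite('pics/x.png',snap('side')['frame'])
line_to((489.5,142,150),80)
move_ptp((489.5,60,250),[np.pi,0,np.pi/2])
d=grab_frame('side'); o=cv2.resize(d['frame'][190:370,220:410],None,fx=2.1,fy=2.1)
d=grab_frame('scene'); o2=cv2.resize(d['frame'][180:320,255:430],(399,378))
cv2.imwrite('pics/sw.png',np.hstack([o,o2])[:,:,::-1]); print(sense()['grip_width'],sense()['time'])
```

```text
False [489.49  -0.41  67.  ] [ 0.6   1.07 -1.59] 0.28033715070728454
False [489.48  79.54  67.  ] [-0.18 -0.04 -1.61] 0.28227297104784616
False [489.5 119.7  67. ] [-0.79  0.9  -2.66] 0.2828675668022471
False [489.44 141.99  66.97] [-0.69 -0.09 -1.82] 0.28046033206146304
0.28152370518588005 31.1417
```

View pics/sw.png

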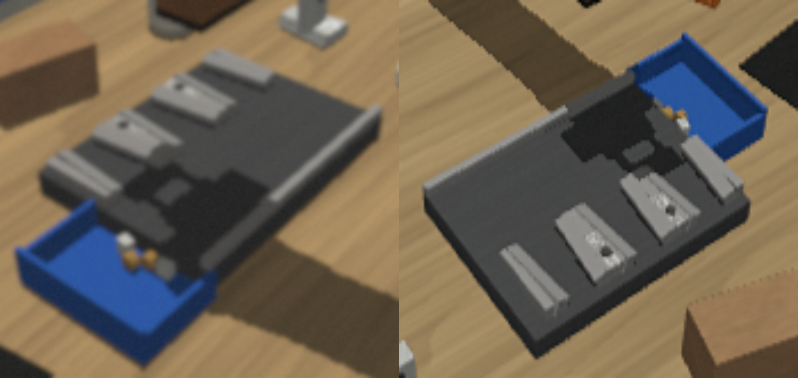

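All four chips are in the tray: in the side view, two brass, one white, and one grey in shadow at (167,267). Next I'll put the scraper back and look at the tray and brackets again.

Run:
```python
from h import *
np.set_printoptions(precision=2,suppress=True)
x,y,w=531,346.5,0.077
move_ptp((x,y,140),[np.pi,0,w]); line_to((x,y,55),80)
print(line_to((x,y,41),20,max_force=5),sense()['tool_pos'],sense()['grip_width'])
gripper_open(); line_to((x,y,150),100)
D={}
for n,p in [('c1',(489,90,230)),('b1',(540,-300,200)),('b2',(470,-300,200))]:
    move_ptp(p,[np.pi,0,np.pi/2]); D[n]=grab_frame('wrist'); np.save(n+'.npy',D[n],allow_pickle=True)
def panel(d,c,z,t,h=50,s=2.6):
    o=ortho(d,c[0]-h,c[0]+h,c[1]-h,c[1]+h,z,s).copy(); m=int(h*s)
    for k in range(-40,41,10):
        q=int(m+s*k); cv2.line(o,(0,q),(5,q),(255,0,0)); cv2.line(o,(q,0),(q,5),(255,0,0))
    cv2.putText(o,t,(5,2*m-4),0,.45,(255,0,0)); return o[:260,:260]
im=[panel(D['b1'],(439,-240),62,'A b1'),panel(D['b2'],(439,-240),62,'A b2'),panel(D['c1'],(489,185),14,'tray',65,2),
    panel(D['b1'],(597,-248),62,'B b1'),panel(D['b2'],(597,-248),62,'B b2')]
dd=grab_frame('scene'); im.append(cv2.resize(dd['frame'][130:240,370:480],(260,260)))
cv2.imwrite('pics/o2.png',np.vstack([np.hstack(im[:3]),np.hstack(im[3:])])[:,:,::-1]); print(sense()['time'])
```

```text
True [531.03 346.52  43.95] 0.27923551284115866
40.4333
```

View pics/o2.png

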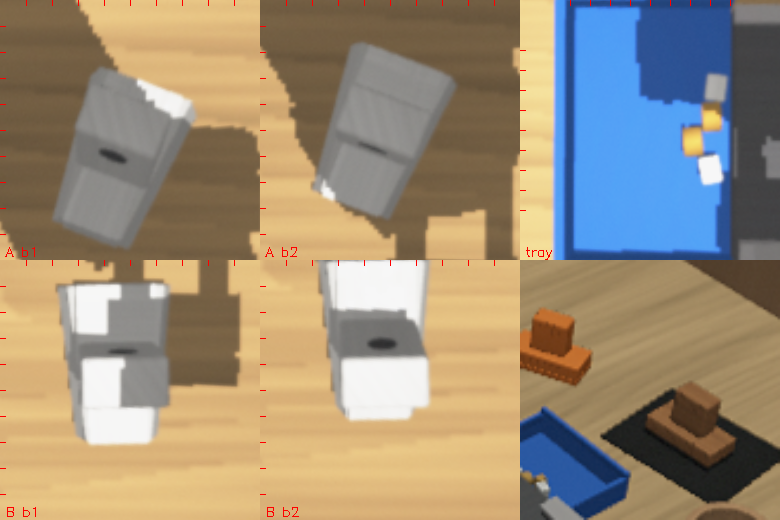

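Tray and mat check out: all chips are in and the scraper is on the mat. Both views agree on the lug tops:
- **Bracket A:** (434.4, -238.5), yaw 0.35.
- **Bracket B:** (594, -246), yaw about 0.

A goes to way1 first.

```bash
cat >> h.py <<'E'
def carry(bx,by,bw,wx,wy):
    gripper_open(); R=[np.pi,0,bw]
    move_ptp((bx,by,130),R); line_to((bx,by,60),100); print('down',line_to((bx,by,32),40,max_force=8))
    close(40); s=sense(); print('grip',s['grip_width'],s['tool_pos'])
    line_to((bx,by,140),100); s=sense(); print('lift',s['grip_width'],s['ft_force'])
    X=wx-70; R=[np.pi,0,0.003]
    move_ptp((X,wy,140),R); line_to((X,wy,75),100); print(line_to((X,wy,58.3),25,max_force=6)); s=sense(); print('over',s['tool_pos'],s['ft_force'],s['grip_width'])
def enter(wx,wy,z=58.3):
    print('in',line_to((wx-25,wy,z),40,max_force=10)); s=sense(); print(s['tool_pos'],s['ft_force'])
    print('floor',line_to((s['tool_pos'][0],s['tool_pos'][1],54),10,max_force=4)); s=sense(); print(s['tool_pos'],s['ft_force'])
    gripper_open(); x,y,_=sense()['tool_pos']; line_to((x,y,125),120)
def push(wx,wy,F=16):
    close(20); move_ptp((wx-62,wy,125),[np.pi,0,0.003]); line_to((wx-62,wy,57),100)
    t=line_to((wx+10,wy,57),15,max_force=F); s=sense(); print('push',t,s['tool_pos'],s['ft_force'])
    x=s['tool_pos'][0]; line_to((x-15,wy,57),60); line_to((x-15,wy,130),120)
E
python3 - <<'E'
from h import *
np.set_printoptions(precision=2,suppress=True)
carry(434.4,-238.5,0.35,566,-60)
d=snap('wrist','h1'); d=snap('scene','h2'); o=cv2.resize(d['frame'][190:330,255:415],None,fx=2.5,fy=2.5)
e=grab_frame('side'); o2=cv2.resize(e['frame'][190:330,260:420],None,fx=2.5,fy=2.5)
cv2.imwrite('pics/h3.png',np.hstack([o,o2])[:,:,::-1])
E
```

```text
down False
grip 0.3679835966878234 [ 434.34 -238.38   32.  ]
lift 0.3706274197092926 [-0.93  0.16 -3.19]
False
over [496.04 -60.08  58.3 ] [-0.18 -0.26 -4.02] 0.36551542109565777
```

View pics/h3.png

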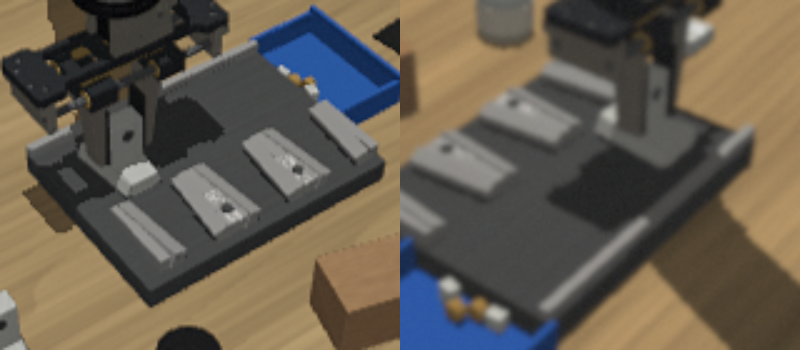

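The bracket is held nose-first, in line with way1. Now to insert, release and push it.

Run:
```python
from h import *
np.set_printoptions(precision=2,suppress=True)
enter(566,-60); push(566,-60)
move_ptp((566,-125,220),[np.pi,0,np.pi/2]); d=grab_frame('wrist')
def panel(d,c,z,t,h=65,s=3):
    o=ortho(d,c[0]-h,c[0]+h,c[1]-h,c[1]+h,z,s).copy(); m=int(h*s)
    for k in range(-60,61,10):
        q=int(m+s*k); cv2.line(o,(0,q),(5,q),(255,0,0)); cv2.line(o,(q,0),(q,5),(255,0,0))
    cv2.putText(o,t,(5,2*m-4),0,.45,(255,0,0)); return o
cv2.imwrite('pics/p1.png',np.hstack([panel(d,(566,-60),87,'z87 566,-60'),panel(d,(566,-246),62,'z62 566,-246')])[:,:,::-1]); print(sense()['time'])
```

```text
in False
[540.67 -60.    58.26] [ 0.79  0.1  -2.31]
floor True
[541.   -59.99  56.96] [-0.06  0.48  4.72]
push True [547.64 -59.84  55.72] [-0.49  0.16  0.63]
59.3417
```

View pics/p1.png

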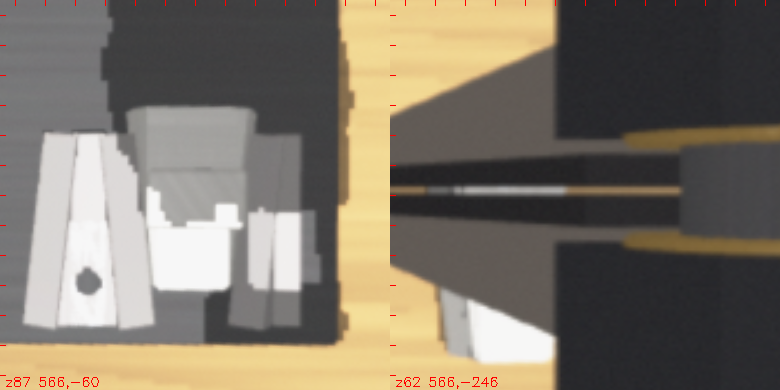

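Way1: the lug centre is at about (567.3, -60.5), which looks wedged. I'll confirm with a second push at 18 N and then look at B again.

Run:
```python
from h import *
np.set_printoptions(precision=2,suppress=True)
push(566,-60,18)
D=[]
for p in [(540,-300,200),(600,-320,200)]:
    move_ptp(p,[np.pi,0,np.pi/2]); D.append(grab_frame('wrist'))
def panel(d,c,z,t,h=65,s=3):
    o=ortho(d,c[0]-h,c[0]+h,c[1]-h,c[1]+h,z,s).copy(); m=int(h*s)
    for k in range(-60,61,10):
        q=int(m+s*k); cv2.line(o,(0,q),(5,q),(255,0,0)); cv2.line(o,(q,0),(q,5),(255,0,0))
    cv2.putText(o,t,(5,2*m-4),0,.45,(255,0,0)); return o
cv2.imwrite('pics/p2.png',np.hstack([panel(d,(595,-246),62,'z62 595,-246') for d in D])[:,:,::-1]); print(sense()['time'])
```

```text
push True [547.61 -59.89  55.38] [-0.15 -0.08 -0.92]
68.0083
```

View pics/p2.png

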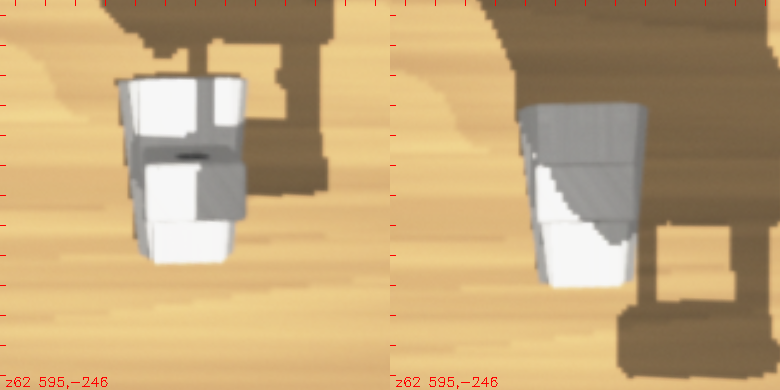

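The repeated push stopped at the same spot, so way1 is wedged. B hasn't moved: both views put it at (594, -246), yaw about 0. It goes to way3.

Run:
```python
from h import *
np.set_printoptions(precision=2,suppress=True)
carry(594,-246,0.0,566,100)
g=sense()['grip_width']
assert .34<g<.4
enter(566,100); push(566,100); push(566,100,18)
move_ptp((566,-45,240),[np.pi,0,np.pi/2]); d=grab_frame('wrist')
o=ortho(d,420,640,-140,170,87,2.5).copy()
e=grab_frame('side'); cv2.imwrite('pics/end_side.png',e['frame'][:,:,::-1])
for z in (-60,100): c=(int((170-z)*2.5),int((566-420)*2.5)); cv2.drawMarker(o,c,(255,0,0),0,12,1)
cv2.imwrite('pics/p3.png',o[:,:,::-1]); print(sense()['time'])
```

```text
down False
grip 0.3713783825477438 [ 594.02 -245.97   32.02]
lift 0.36936064655675377 [ 0.24 -0.13 -3.71]
False
over [496.06  99.98  58.31] [ 0.85 -0.09 -3.  ] 0.3663149929843234
in False
[540.69 100.01  58.24] [ 0.26  0.28 -4.15]
floor True
[540.98 100.12  56.93] [-0.38  0.25  5.47]
push True [547.2   99.91  55.78] [-0.41  0.25 -0.65]
push True [547.13  99.91  55.41] [ 0.16 -0.67 -0.18]
94.35
```

View pics/p3.png

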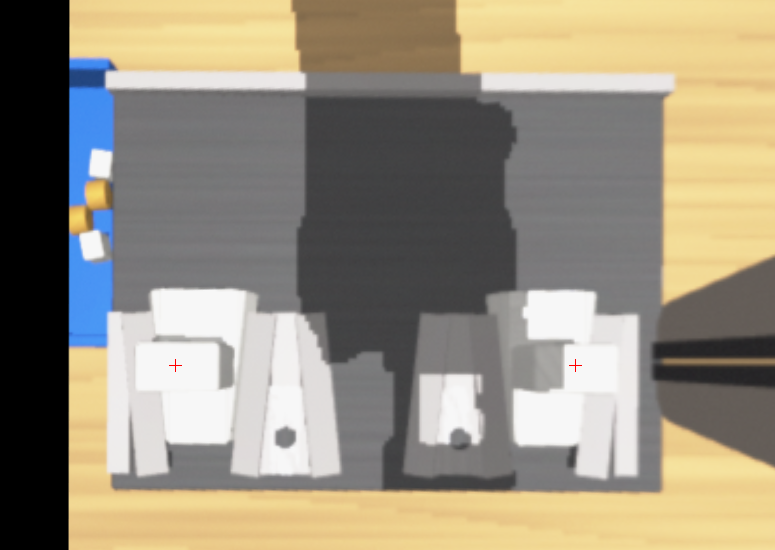

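View pics/end_side.png

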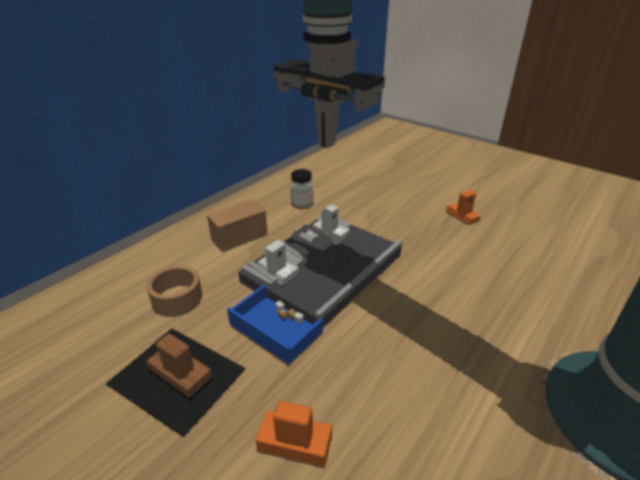

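```bash
python3 -c "
from plant import *
print(hand_in())"
```

```text
the job is handed in; nothing more can be done
None
```

I handed the job in at about 94 s of the 208 s allowed: all four chips are in the tray, both brackets are wedged in way1 and way3, the scraper is back on its mat, and nothing else looks disturbed; no verdict came back.

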